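Shut and bolt the medicine compartment

ROBOT

A 7-joint arm with a two-finger parallel gripper is mounted at the origin on the work surface. World frame = base frame: x ahead of the robot, y to its left, z up, the work surface at z = 0. Lengths are in m, angles in degrees, forces in N, time in s.
With the tool pointing down it reaches from about 0.425 to 0.875 m from the base axis. Payload 4.7 kg.
Tool frame: the origin (TCP) lies at the very end of the fingers, on their centre line; the grasp point (between the pads) lies 19 mm behind it; z points along the fingers, y is the direction in which the jaws open and shut (so a half turn about z gives the same grasp; the last joint's range is limited). The gripper opens to 87 mm and grips with 3 to 60 N. Pads are 19 mm wide; open, the fingers measure 117 mm over their backs; the gripper's body (75 mm by 190 mm) begins 51 mm behind the grasp point.
Start: joints at [-71.843, 18.392, -4.016, 83.108, 1.295, 78.541, -3.26], TCP at [0.194, 0.62, 0.223] pointing down, gripper open.
Joint ranges: [-163.93, 163.93], [-17.29, 119.83], [-79.2, 71.16], [3.27, 140.29], [-89.18, 269.18], [5.43, 117.66], [-154.24, 154.24]. Speed limits (degrees/s): [147.25, 147.25, 180, 180, 180, 180, 180].

INTERFACE

Orientations are given as [roll, pitch, yaw] about the fixed x, y, z axes, in that order (R = Rz(yaw) Ry(pitch) Rx(roll)).
In Python, from cell import * gives the robot as it stands.
- The arm moves only by the tool drive_tool, never from a script. Its argument "moves" is text: rows parted by semicolons, each of 5 numbers parted by spaces: the shift along the tool's x, y, z in m, then the turn about the tool's z in degrees, then the gripper's target within -1 to 1 (fully open at 1, half-way at 0, shut at -1). In form: x y z yaw fingers; .... A call has exactly 8 rows; each row is the pose to reach, as a shift and turn from the pose commanded when the call began, along the tool's axes at that moment; what a row does not reach only later rows make up. A row lasts 1/10 s, in which the tool goes at most 50 mm and 8.59 degrees, less where a joint would pass 70% of its speed; a pose out of reach is approached as far as the arm can. A call with a gripper value outside its range is refused whole. The fingers move at their own pace and stop on an object; "grip_force" is the grip in N (left out, the last holds). Time passes only in rows, so rows that repeat a pose let the fingers close, or fill a call up. It gives the time, the measured TCP pose, the force and the opening at its end, in the units of the state.
- get_obs(): the state, without advancing time (a new reading comes with each control period).
- read_camera(name): name is "scene" or "top"; returns (picture, depth): 400x640x3 uint8, red, green, blue; 400x640 float32, m along the optical axis (not along the pixel's ray), 0 where there is no reading.
- calibration(name): a dict with "intrinsics" (3x3 intrinsics, pixels), "cam_to_world" (4x4, takes a point from camera to world coordinates). Camera axes: x right, y up, looking along -z (the intrinsics and any distortion apply to the point x, -y, -z); pixel columns grow to the right and rows downward; lengths in m; the calibration is good to about 2 mm. A picture is of the moment at which its call begins. calibration takes no time and is no camera call.
- sign_off(): hands the job in, once; it reports no verdict.
Trained networks look in the newest picture that a camera, given by its name, has taken for a name from the list of things; names that differ only in an ending like _2 or _b are one class to them, and where a whole thing is asked for, a point or a joint stands for the part that bears it (a point fixed in the world has none). Each returns a list of dicts, best first, with "conf" (0 to 1); they miss things now and then, are a little off and sometimes report something else, mostly with a low value. They report only what shows in the picture. A call takes as long as a camera call.
- search_frame(camera, name): "uv" ([column, row] in pixels, amid what is visible of it).
- pinpoint(camera, name): "uv" ([column, row] in pixels: a listed point, or the origin of a listed thing).
The state is a dict: "time_s": time; "qpos": joint angles; "joint_velocities": joint speeds; "effort": joint torques, N m; "tool_pos": TCP position; "tool_rot": TCP orientation; "force": force on the tool from outside, world axes, zero at the start; "wrist_torque": the same for the moment, N m; "grip_width": finger opening in m.
Only numpy, scipy, OpenCV 4.12 (cv2) and the standard library are available. Lean on these libraries where they do the work, as an engineer would, in place of code of your own. Each camera call takes 0.05 s, during which the arm holds its last target. There are 200 camera calls.

TASK

Lock up the medicine compartment using only your fingertips: push its small door shut until its catch snaps home, then hold the red sprung plunger on top of the cabinet down while you push the bolt's black thumb-piece past it, all the way across into the keeper on the door, so that the plunger springs back up behind it. Leave the containers standing where they are.

Things in the scene. Friction and masses are not known exactly. Their poses are not given: they have to be found in the camera images.
- cabinet: fixed white melamine cabinet, 340 mm wide (y), 286 deep (x), 250 high. Origin on the counter under mid-width of the shut door's front plane; x points into it, away from the robot, y to its left. Shelf board 18 mm thick juts 126 mm out before that plane, with containers. Upper compartment: door at right (y -150 to 50 mm), open pigeonhole at left. The flat top, z 250 mm, carries the bolt
- door (a joint): hinge angle (rad): 0 = shut, grows as the free right-hand edge (-y) swings out towards the robot. Panel 200 mm wide, 16 thick, z 142 to 248 mm, clear above the containers. Light friction keeps it where it is left; a sprung roller catch resists a little (under 10 N at the free edge) over the last 14 mm of closing, then draws the door in over the last 4 mm and holds it
- door_hinge (a point): point on the door's upright hinge pin, at the panel's front left edge (cabinet x 0, y +50 mm), z 228 mm
- door_push (a point): good place to push the door: on its front face, 165 mm from the hinge, 20 mm below its top edge. Its x axis points into the face, its y axis along the door to the hinge. A small steel knob, 22 mm across and standing 22 mm out, is 46 mm below it and 10 mm nearer the free edge
- keeper (a point): centre of the bolt's keeper, a steel loop 12 mm long (y) and 26 mm high on the door's top edge, 185 mm from the hinge; it reaches 49 mm back from the door's front over the cabinet top. The bolt runs through it, and only when the door is shut
- bolt (a joint): travel of the bolt (m): 0 = drawn back, as at the start; 0.026 = home through the keeper. It slides towards the cabinet's -y with about 1 N of friction. Its lug is stopped at once by the plunger while that is up, passes when it is 6 mm or more down, and itself keeps it down from about 3 to 22 mm of travel; beyond 22.5 mm the plunger can spring up behind it and lock it
- thumb_piece (a point): the bolt's upright black thumb-piece: plate 48 mm wide (cabinet x), 6 thick (y), top edge 44 mm above the cabinet top. Point in the middle of its width, 34 mm above the cabinet top, on the face to be pushed (towards the plunger); push along the cabinet's -y. Axes as the cabinet's. It starts 3 mm beyond the edge of the plunger's cap
- plunger (a joint): travel of the spring plunger (m): 0 = up, 0.009 = fully down. It takes about 3 N to start and 6 N at the bottom
- plunger_cap (a point): centre of the upper face of the plunger's red cap, 24 x 24 mm, 32 mm above the cabinet top when up; it is pressed straight down. Axes as the cabinet's. The thumb-piece's pushing face starts 15 mm from here, towards -y. The rest of the bolt's fittings near it stand at most 20 mm above the cabinet top
- tub_mid (a point): tall white vitamin tub with green cap, 70 mm diameter, 115 mm tall, on the shelf board; point at its centre half-way up
- jar_mid (a point): squat amber glass jar with black lid, 72 mm diameter, 64 mm tall, on the shelf board; point at its centre half-way up
- pills_mid (a point): teal pill bottle with white flip cap, 47 mm diameter, 83 mm tall, on the shelf board; point at its centre half-way up
- tin_mid (a point): round steel tin, 66 mm diameter, 38 mm tall, standing on the cabinet's top board to the left of the bolt; point at its centre half-way up

How it is judged (in metres and radians):
On the way, in this order (a step that is already met when the one before it is completed fails the run):
1. the door is shut, drawn in by its catch (value of joint door below 0.02 rad), for 0.2 s.
2. with the door shut and the plunger down, the bolt's lug is on its way past the plunger (value of joint plunger above 0.0055 m and value of joint bolt above 0.004 m and value of joint door below 0.02 rad).
At the end, for the whole second after the job is handed in: the door is shut (within 0.02 rad), the bolt is home through the keeper (at least 22 mm of its 26 mm) and the plunger has sprung back up behind it (less than 1.5 mm down) (value of joint door below 0.02 rad and value of joint bolt above 0.022 m and value of joint plunger below 0.0015 m); the robot touches nothing.
It fails at once if a container was pushed away, picked up or knocked over (moved more than 20 mm from where it stood) (distance of any of tub_mid, jar_mid, pills_mid, tin_mid from where it was at the start of the episode above 0.02 m).
It also fails if it takes over 38 s, if anything falls off the work surface, if the arm or the gripper's body presses on something with over 40 N, if the wrist force passes 120 N, or if a joint passes its speed limit or range.

## Working session

There is one attempt and no reset: what is moved stays moved. The work goes in short steps, Python scripts to look and compute and a tool call to move; the robot and the scene stay as the last step left them, time stands still between calls to the robot, and variables do not carry over. Pictures are saved under pics/ and viewed, about 8 in all and at most 12, crops included, and the job is handed in when it is done.

Besides the shell and the picture viewer there is one more tool, called after "Emit:" by a JSON object that holds its "api" and its "payload". drive_tool: Moves the arm, as the interface text tells. Its arguments: {"type":"object","properties":{"moves":{"type":"string"},"grip_force":{"type":"number"}},"required":["moves"]}

```bash
ls; mkdir -p pics; cat > h.py <<'E'
from cell import *
import numpy as np, cv2
def w(cam,uv,depth=None,d=None):
    c=calibration(cam);K=np.array(c["intrinsics"]);T=np.array(c["cam_to_world"])
    u,v=uv
    if d is None:
        p=depth[int(v)-2:int(v)+3,int(u)-2:int(u)+3];p=p[p>0]
        if not len(p): return None
        d=np.median(p)
    x=(u-K[0,2])/K[0,0]*d;y=(v-K[1,2])/K[1,1]*d
    return (T@[x,-y,-d,1])[:3]
def atz(cam,uv,z):
    a=w(cam,uv,d=0.5);b=w(cam,uv,d=1.5);t=(z-a[2])/(b[2]-a[2]);return a+t*(b-a)
E
python3 - <<'E'
from h import *
for cam in("scene","top"):
    im,dp=read_camera(cam)
    cv2.imwrite(f"pics/{cam}0.png",im[:,:,::-1])
    c=calibration(cam);print(cam,{k:np.round(v,3).tolist() for k,v in c.items()})
    for n in["door_hinge","door_push","keeper","thumb_piece","plunger_cap","cabinet","tub_mid","jar_mid","pills_mid","tin_mid"]:
        for r in pinpoint(cam,n)[:2]:
            p=w(cam,r["uv"],dp);print(n,np.round(r["uv"],1),round(r["conf"],2),None if p is None else p.round(3))
E
```

```text
pics
scene {'intrinsics': [[504.676, 0.0, 314.396], [0.0, 504.676, 193.958], [0.0, 0.0, 1.0]], 'cam_to_world': [[0.755, 0.56, -0.341, 0.294], [-0.656, 0.656, -0.375, -0.272], [0.013, 0.506, 0.862, 0.922], [0.0, 0.0, 0.0, 1.0]]}
door_hinge [313.5 194.4] 0.84 [0.565 0.029 0.231]
door_push [377.9 276.2] 0.96 [ 0.543 -0.138  0.238]
keeper [404.6 267.4] 0.62 [ 0.567 -0.16   0.275]
thumb_piece [402.4 194.5] 0.68 [ 0.644 -0.079  0.282]
plunger_cap [396.2 191.5] 0.79 [ 0.641 -0.069  0.282]
cabinet [331.2 267.9] 0.68 [ 0.568 -0.024  0.017]
cabinet [377.  275.4] 0.23 [ 0.542 -0.136  0.241]
tub_mid [309.8 269.3] 0.58 [ 0.504 -0.034  0.133]
jar_mid [356.1 320.6] 0.66 [ 0.517 -0.139  0.082]
jar_mid [331.5 269.1] 0.37 [ 0.566 -0.026  0.018]
pills_mid [270.  240.1] 0.6 [0.496 0.066 0.095]
tin_mid [327.2 129.1] 0.55 [0.637 0.08  0.288]
tin_mid [333.3 271.2] 0.41 [ 0.566 -0.032  0.018]
top {'intrinsics': [[478.088, 0.0, 324.931], [0.0, 478.088, 196.997], [0.0, 0.0, 1.0]], 'cam_to_world': [[0.016, 0.996, -0.085, 0.539], [-1.0, 0.019, 0.025, 0.054], [0.026, 0.084, 0.996, 1.056], [0.0, 0.0, 0.0, 1.0]]}
door_hinge [327.9 218.5] 0.7 [0.571 0.028 0.238]
door_push [418.9 238. ] 0.95 [ 0.541 -0.14   0.187]
keeper [438.2 220.1] 0.88 [ 0.57  -0.153  0.275]
thumb_piece [397.4 172.9] 0.68 [ 0.645 -0.083  0.289]
plunger_cap [387.9 174.9] 0.82 [ 0.643 -0.068  0.283]
plunger_cap [344.3 222. ] 0.52 [0.566 0.    0.247]
cabinet [345.1 222.2] 0.76 [ 0.565 -0.001  0.247]
tub_mid [346.5 251.5] 0.73 [ 0.513 -0.012  0.134]
pills_mid [294.1 252.6] 0.7 [0.508 0.089 0.103]
tin_mid [292.2 171.4] 0.93 [0.645 0.088 0.288]
tin_mid [344.8 252.3] 0.28 [ 0.511 -0.009  0.134]
```

View pics/scene0.png

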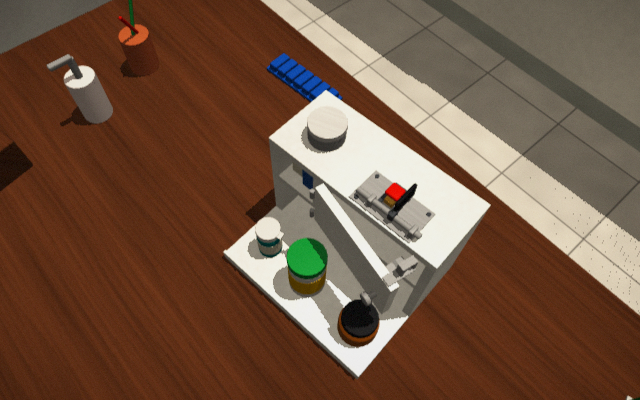

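View pics/top0.png

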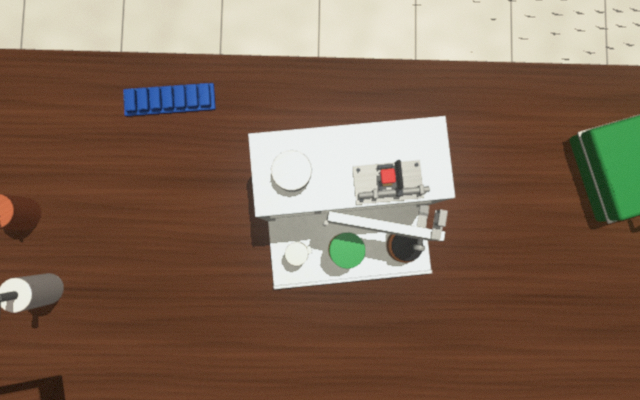

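The scene view shows the door ajar: its top edge runs from about (318,190) to (395,285), and the knob sits over the jar at (358,322). The top view shows the cabinet turned slightly, with its front top edge from (257,216) to (454,198). It also shows the red cap at (388,176) and the thumb-piece at (398,177).

```bash
python3 - <<'E'
from h import *
P={k:atz("top",uv,.25)[:2] for k,uv in dict(fl=(257,216),fr=(454,198),bl=(250,133),br=(444,117)).items()}
for k,v in P.items():print(k,v.round(4))
d=P["fl"]-P["fr"];print("width",np.linalg.norm(d),"yaw",np.degrees(np.arctan2(-d[0],d[1])))
d=P["bl"]-P["br"];print("back",np.linalg.norm(d),np.degrees(np.arctan2(-d[0],d[1])))
for c,L in(("top",dict(door_hinge=(327.9,218.5),door_push=(418.9,238),plunger_cap=(387.9,174.9),thumb_piece=(397.4,172.9))),
  ("scene",dict(door_hinge=(313.5,194.4),door_push=(377.9,276.2),plunger_cap=(396.2,191.5),thumb_piece=(402.4,194.5)))):
  for n,uv in L.items():print(c,n,atz(c,uv,dict(door_hinge=.228,door_push=.228,plunger_cap=.282,thumb_piece=.284)[n]).round(4))
# segmentation of red cap and dark thumb
im,dp=read_camera("top")
r=im.astype(int);m=(r[...,0]>150)&(r[...,1]<70)&(r[...,2]<70);m[:150]=0;m[200:]=0;m[:,:360]=0;m[:,430:]=0
ys,xs=np.nonzero(m);print("cap px",xs.min(),xs.max(),ys.min(),ys.max(),xs.mean(),ys.mean(),atz("top",(xs.mean(),ys.mean()),.282).round(4), w("top",(xs.mean(),ys.mean()),dp).round(4))
o=get_obs();print({k:np.round(o[k],3).tolist() for k in("time_s","tool_pos","tool_rot","force","grip_width")})
crop=im[105:265,240:460];cv2.imwrite("pics/crop1.png",cv2.resize(crop,None,fx=3.6,fy=3.6,interpolation=2)[:,:,::-1])
E
```

```text
fl [0.5731 0.1473]
fr [ 0.6096 -0.1865]
bl [0.7144 0.1632]
br [ 0.7499 -0.17  ]
width 0.3357455613418644 yaw 6.252768074573573
back 0.3350502060523394 6.079744223165943
top door_hinge [0.5718 0.0273 0.228 ]
top door_push [ 0.5408 -0.1312  0.228 ]
top plunger_cap [ 0.6428 -0.0682  0.282 ]
top thumb_piece [ 0.6461 -0.0834  0.284 ]
scene door_hinge [0.5662 0.03   0.228 ]
scene door_push [ 0.547  -0.1355  0.228 ]
scene plunger_cap [ 0.6412 -0.0692  0.282 ]
scene thumb_piece [ 0.6434 -0.0794  0.284 ]
cap px 395 395 179 179 395.0 179.0 [ 0.6362 -0.0799  0.282 ] [ 0.6363 -0.08    0.2812]
{'time_s': 1.15, 'tool_pos': [0.194, 0.62, 0.223], 'tool_rot': [179.993, 0.001, 162.652], 'force': [0.862, -0.447, -0.242], 'grip_width': 0.087}
```

View pics/crop1.png

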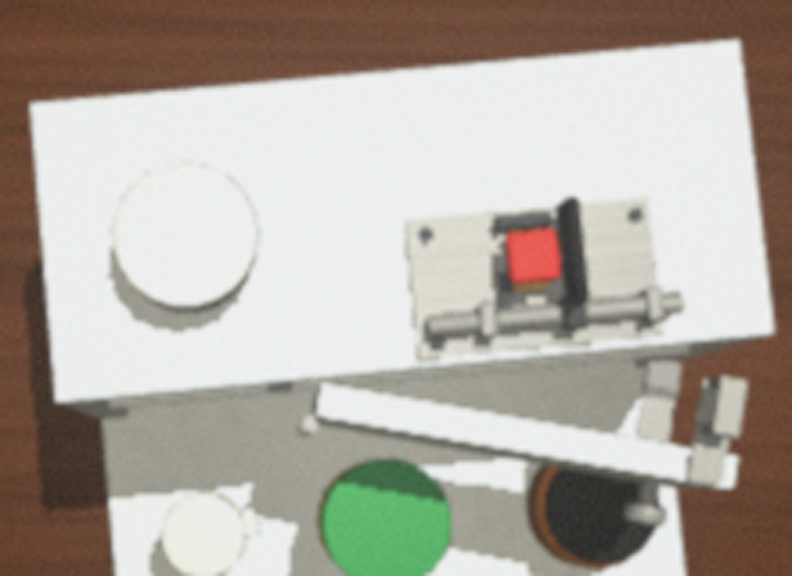

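The crop confirms the red cap at about (388.6,175.8), the keeper loop at the door's free edge and the knob over the jar. From this, cabinet yaw is about 6.2° and door angle about 15.6°. The cap is near (0.642, -0.069), and the door push point is near (0.543, -0.134).

Emit:
{"api": "drive_tool", "payload": {"moves": "0 0 -0.05 0 -1; -0.02 -0.01 -0.095 -6 -1; -0.06 -0.04 -0.107 -12 -1; -0.105 -0.065 -0.107 -18 -1; -0.15 -0.09 -0.107 -23.5 -1; -0.195 -0.12 -0.107 -23.5 -1; -0.24 -0.15 -0.107 -23.5 -1; -0.285 -0.175 -0.107 -23.5 -1", "grip_force": 10}}

```text
time_s: 1.95
tool_pos: [0.4051, 0.3769, 0.33]
tool_rot: [180.0, 0.0, -173.8]
force: [1.0, 0.9, 0.7]
grip_width: 0.031
```

Emit:
{"api": "drive_tool", "payload": {"moves": "0 -0.047 0 0 -1; 0 -0.094 0 0 -1; 0 -0.141 0 0 -1; 0 -0.188 0 0 -1; -0.005 -0.235 0 0 -1; -0.01 -0.282 0 0 -1; -0.015 -0.33 0 0 -1; -0.02 -0.375 0 0 -1"}}

```text
time_s: 2.75
tool_pos: [0.4643, 0.0057, 0.33]
tool_rot: [180.0, 0.1, -173.9]
force: [0.1, -0.3, 0.2]
grip_width: 0.0006
```

Emit:
{"api": "drive_tool", "payload": {"moves": "-0.008 -0.04 0 0 -1; -0.008 -0.08 0 0 -1; -0.008 -0.12 0.01 0 -1; -0.008 -0.145 0.04 0 -1; -0.008 -0.145 0.07 0 -1; -0.008 -0.145 0.103 0 -1; -0.008 -0.145 0.103 0 -1; -0.008 -0.145 0.103 0 -1"}}

```text
time_s: 3.55
tool_pos: [0.4878, -0.1352, 0.2272]
tool_rot: [-180.0, -0.0, -173.8]
force: [-0.0, -0.5, 0.8]
grip_width: 0.0006
```

Emit:
{"api": "drive_tool", "payload": {"moves": "-0.015 -0.012 0 0 -1; -0.03 -0.012 0 0 -1; -0.04 -0.012 0 0 -1; -0.05 -0.012 0 0 -1; -0.06 -0.012 0 0 -1; -0.068 -0.012 0 0 -1; -0.074 -0.012 0 0 -1; -0.08 -0.012 0 0 -1"}}

```text
time_s: 4.35
tool_pos: [0.5677, -0.1388, 0.2266]
tool_rot: [180.0, -0.2, -173.9]
force: [-4.2, -0.9, 3.1]
grip_width: 0.0008
```

Emit:
{"api": "drive_tool", "payload": {"moves": "-0.003 0 0 0 -1; -0.006 0 0 0 -1; -0.009 0 0 0 -1; -0.012 0 0 0 -1; -0.012 0 0 0 -1; -0.012 0 0 0 -1; -0.012 0 0 0 -1; -0.012 0 0 0 -1"}}

```text
time_s: 5.15
tool_pos: [0.5763, -0.138, 0.2265]
tool_rot: [179.9, -0.5, -173.9]
force: [-14.5, 0.2, 7.1]
grip_width: 0.0003
```

```bash
python3 - <<'E'
from h import *
im,dp=read_camera("scene")
print(get_obs()["force"])
cv2.imwrite("pics/s2.png",cv2.resize(im[90:390,220:560],None,fx=2.2,fy=1.95*2.2/1.95,interpolation=2)[:590,:,::-1])
E
```

```text
[-13.8871423   -0.19055048   8.37941552]
```

View pics/s2.png

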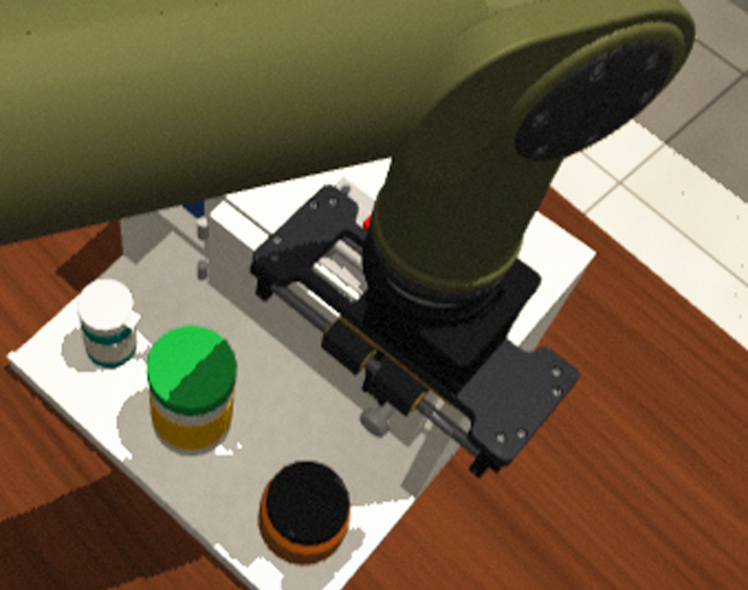

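The picture shows the door looking flush, with the fingers against it and the containers undisturbed. I'll push a little more, back off and check.

Emit:
{"api": "drive_tool", "payload": {"moves": "-0.002 0 0 0 -1; -0.004 0 0 0 -1; -0.004 0 0 0 -1; -0.004 0 0 0 -1; 0.005 0 0 0 -1; 0.03 0 0 0 -1; 0.06 0 0 0 -1; 0.06 0 -0.04 0 -1"}}

```text
time_s: 6.0
tool_pos: [0.5114, -0.143, 0.2579]
tool_rot: [179.6, -1.0, -174.0]
force: [-0.1, 0.2, -0.1]
grip_width: 0.0002
```

Emit:
{"api": "drive_tool", "payload": {"moves": "0.02 0.02 -0.04 8 -1; 0.04 0.06 -0.08 16 -1; 0.04 0.1 -0.11 24 -1; 0.04 0.15 -0.11 32 -1; 0.04 0.2 -0.11 40 -1; 0.04 0.2 -0.11 48 -1; 0.04 0.2 -0.11 56 -1; 0.04 0.2 -0.11 64 -1"}}

```text
time_s: 6.8
tool_pos: [0.46, 0.0528, 0.3767]
tool_rot: [179.9, 0.0, 122.1]
force: [-0.4, -1.0, 0.1]
grip_width: 0.0001
```

```bash
python3 - <<'E'
from h import *
im,dp=read_camera("top")
cv2.imwrite("pics/t3.png",cv2.resize(im[105:265,240:460],None,fx=3.6,fy=3.6,interpolation=2)[:,:,::-1])
for n in["door_push","keeper","thumb_piece","plunger_cap","door_hinge"]:
    for r in pinpoint("top",n)[:1]:
        p=w("top",r["uv"],dp);print(n,np.round(r["uv"],1),round(r["conf"],2),None if p is None else p.round(4),atz("top",r["uv"],dict(plunger_cap=.282,thumb_piece=.284).get(n,.228)).round(4))
o=get_obs();print({k:np.round(o[k],3).tolist() for k in("time_s","qpos","tool_pos","tool_rot","force")})
E
```

```text
door_push [421.4 211. ] 0.6 [ 0.588  -0.1364  0.2245] [ 0.5878 -0.1356  0.228 ]
keeper [434.3 190.8] 0.59 [ 0.6187 -0.1461  0.2761] [ 0.6236 -0.1584  0.228 ]
thumb_piece [398.9 173.9] 0.83 [ 0.6432 -0.0842  0.2936] [ 0.6445 -0.0859  0.284 ]
plunger_cap [387.8 172.8] 0.82 [ 0.6461 -0.0679  0.2826] [ 0.6462 -0.068   0.282 ]
door_hinge [328.5 219.3] 0.7 [0.57   0.0266 0.2409] [0.5705 0.0262 0.228 ]
{'time_s': 7.1, 'qpos': [-33.549, -7.638, 21.299, 93.466, 2.749, 93.61, 20.133], 'tool_pos': [0.46, 0.051, 0.377], 'tool_rot': [179.953, -0.008, 122.38], 'force': [0.167, 0.255, -0.889]}
```

View pics/t3.png

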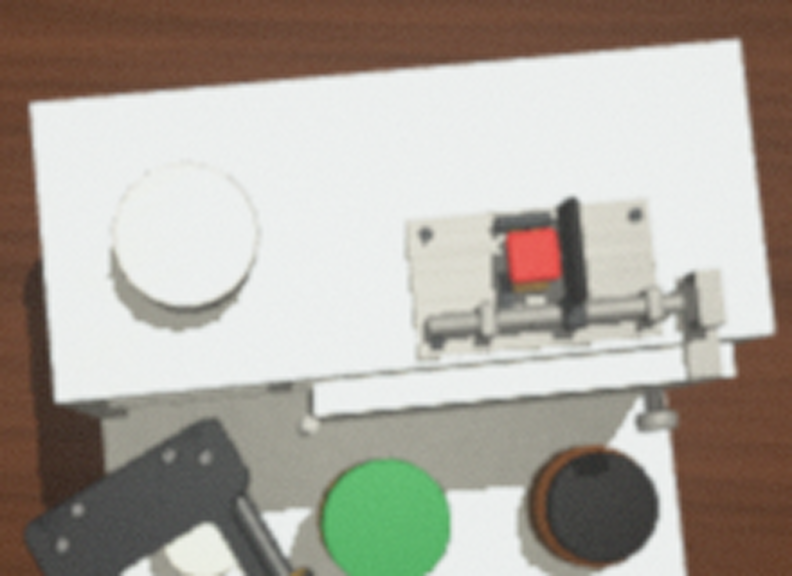

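The door is shut and stays flush, with the keeper loop around the bolt line at crop (705,300). The cap centre is at crop (535,255), about (0.641, -0.069). Next I go above the cap with the fingers' width along the push direction.

Emit:
{"api": "drive_tool", "payload": {"moves": "-0.03 0.015 0 6 -1; -0.07 0.03 0 12 -1; -0.11 0.05 0 18 -1; -0.15 0.07 0 24 -1; -0.18 0.082 0 26.2 -1; -0.197 0.09 0.01 26.2 -1; -0.197 0.09 0.03 26.2 -1; -0.197 0.09 0.03 26.2 -1"}}

```text
time_s: 7.9
tool_pos: [0.6402, -0.068, 0.3432]
tool_rot: [-179.7, -0.0, 96.1]
force: [-0.1, 0.4, -1.3]
grip_width: 0.0002
```

```bash
python3 - <<'E'
from h import *
im,dp=read_camera("scene")
cv2.imwrite("pics/s4.png",cv2.resize(im[110:270,270:490],None,fx=3.6,fy=3.6,interpolation=2)[:,:,::-1])
o=get_obs();print({k:np.round(o[k],4).tolist() for k in("time_s","tool_pos","tool_rot","force")})
t=np.array(o["tool_pos"])[:2]-[.641,-.069]
print("rel cap in cab x,y",t@[.994,.108],t@[-.108,.994])
E
```

```text
{'time_s': 7.95, 'tool_pos': [0.6404, -0.0675, 0.3451], 'tool_rot': [-179.8316, -0.0304, 96.1172], 'force': [0.0512, -0.3589, 0.1912]}
rel cap in cab x,y -0.0004289210111410042 0.0015389423794928546
```

View pics/s4.png

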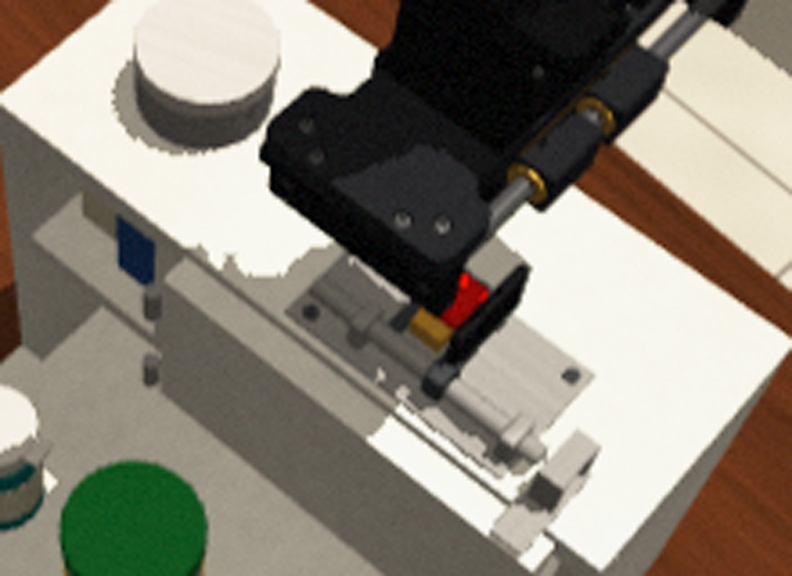

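The view shows the gripper above the red cap (crop 465,300), with the thumb-piece to its right (490,320) and the tin untouched. Going down.

Emit:
{"api": "drive_tool", "payload": {"moves": "0 0 0.02 0 -1; 0.001 0 0.035 0 -1; 0.001 0 0.047 0 -1; 0.001 0 0.055 0 -1; 0.001 0 0.06 0 -1; 0.001 0 0.064 0 -1; 0.001 0 0.067 0 -1; 0.001 0 0.067 0 -1"}}

```text
time_s: 8.75
tool_pos: [0.6409, -0.0667, 0.2802]
tool_rot: [180.0, -0.0, 96.1]
force: [-0.7, 0.1, 4.4]
grip_width: 0.0007
```

Emit:
{"api": "drive_tool", "payload": {"moves": "0 0 0.002 0 -1; 0 0 0.004 0 -1; 0 0 0.006 0 -1; 0 0 0.007 0 -1; 0 0 0.007 0 -1; 0 0 0.007 0 -1; 0 0 0.007 0 -1; 0 0 0.007 0 -1"}}

```text
time_s: 9.55
tool_pos: [0.6409, -0.0667, 0.2735]
tool_rot: [179.9, -0.0, 96.1]
force: [-2.6, 0.9, 7.9]
grip_width: 0.0007
```

Emit:
{"api": "drive_tool", "payload": {"moves": "-0.002 0 0 0 -1; -0.004 0 0 0 -1; -0.006 0 0 0 -1; -0.008 0 0 0 -1; -0.01 0 0 0 -1; -0.012 0 0 0 -1; -0.014 0 0 0 -1; -0.016 0 0 0 -1"}}

```text
time_s: 10.35
tool_pos: [0.6433, -0.0793, 0.2734]
tool_rot: [179.9, -0.2, 96.2]
force: [-1.8, 5.1, 5.3]
grip_width: 0.0006
```

Emit:
{"api": "drive_tool", "payload": {"moves": "-0.002 0 0 0 -1; -0.004 0 0 0 -1; -0.006 0 0 0 -1; -0.008 0 0 0 -1; -0.01 0 0 0 -1; -0.012 0 -0.001 0 -1; -0.014 0 -0.001 0 -1; -0.014 0 -0.001 0 -1"}}

```text
time_s: 11.15
tool_pos: [0.644, -0.0964, 0.273]
tool_rot: [-180.0, -0.0, 96.1]
force: [2.1, 2.9, 0.1]
grip_width: 0.0004
```

Emit:
{"api": "drive_tool", "payload": {"moves": "-0.002 0 0 0 -1; -0.004 0 0 0 -1; -0.006 0 0 0 -1; -0.007 0 0 0 -1; -0.008 0 0 0 -1; -0.009 0 0 0 -1; -0.009 0 0 0 -1; -0.009 0 0 0 -1"}}

```text
time_s: 11.95
tool_pos: [0.644, -0.0966, 0.2729]
tool_rot: [-179.8, -0.7, 96.5]
force: [-5.1, 16.1, 2.8]
grip_width: 0.0002
```

```bash
python3 - <<'E'
from h import *
im,dp=read_camera("scene")
a=cv2.resize(im[150:270,340:490],None,fx=4.8,fy=4.8,interpolation=2)
cv2.imwrite("pics/s5.png",a[:,:,::-1])
im,dp=read_camera("top")
for n in["keeper","thumb_piece","plunger_cap"]:
    for r in pinpoint("top",n)[:1]:print(n,r["uv"],r["conf"],w("top",r["uv"],dp))
    for r in pinpoint("scene",n)[:1]:print(n,r["uv"],r["conf"],atz("scene",r["uv"],.284))
E
```

```text
keeper [426.1, 242.4] 0.86 [ 0.61269002 -0.15480479  0.284     ]
plunger_cap [389.2, 174.3] 0.5 [ 0.64370783 -0.07019525  0.28267176]
```

View pics/s5.png

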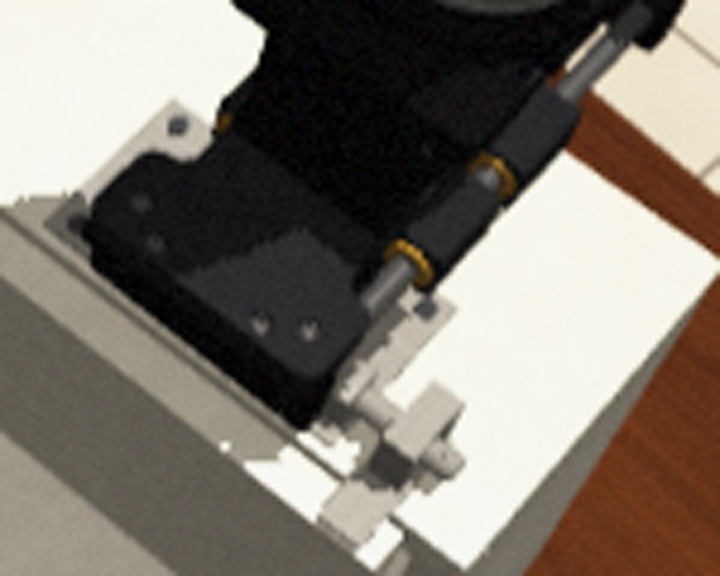

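The bolt's end now sticks out through the keeper (crop 450,460). Depth at the cap reads 0.2827, so it has sprung up. I'll back off 2 mm and rise.

Emit:
{"api": "drive_tool", "payload": {"moves": "-0.004 0 0 0 -1; 0.009 0 0 0 -1; 0.01 0 0 0 -1; 0.01 0 -0.02 0 -1; 0.01 0 -0.05 0 -1; 0.01 0 -0.09 0 -1; 0.05 -0.04 -0.09 0 -1; 0.09 -0.08 -0.09 0 -1"}}

```text
time_s: 13.15
tool_pos: [0.5665, -0.0365, 0.3638]
tool_rot: [179.9, 0.3, 95.7]
force: [-0.3, 1.3, -0.4]
grip_width: 0.0004
```

Emit:
{"api": "drive_tool", "payload": {"moves": "0.03 -0.035 0 0 -1; 0.06 -0.07 0 0 -1; 0.09 -0.1 0 0 -1; 0.11 -0.12 0 0 -1; 0.11 -0.12 0 0 -1; 0.11 -0.12 0 0 -1; 0.11 -0.12 0 0 -1; 0.11 -0.12 0 0 -1"}}

```text
time_s: 13.95
tool_pos: [0.436, 0.0624, 0.3632]
tool_rot: [-180.0, 0.0, 95.9]
force: [0.2, -0.2, 0.1]
grip_width: 0.0003
```

```bash
python3 - <<'E'
from h import *
im,dp=read_camera("top")
cv2.imwrite("pics/t6.png",cv2.resize(im[105:265,240:460],None,fx=3.6,fy=3.6,interpolation=2)[:,:,::-1])
for n in["keeper","thumb_piece","plunger_cap","tub_mid","jar_mid","pills_mid","tin_mid","door_push"]:
    for r in pinpoint("top",n)[:1]:print(n,np.round(r["uv"],1),round(r["conf"],2),w("top",r["uv"],dp).round(4),atz("top",r["uv"],.284).round(4))
o=get_obs();print(o["time_s"],np.round(o["tool_pos"],3),np.round(o["force"],2))
E
```

```text
keeper [434.5 188.8] 0.81 [ 0.622  -0.1465  0.2758] [ 0.6211 -0.1444  0.284 ]
thumb_piece [414.4 170.4] 0.67 [ 0.6494 -0.1093  0.2937] [ 0.6508 -0.1114  0.284 ]
plunger_cap [346.3 220.8] 0.55 [ 0.5759 -0.0194  0.0199] [ 0.5664 -0.0008  0.284 ]
tub_mid [349.5 250.9] 0.65 [ 0.5141 -0.0183  0.1333] [ 0.5181 -0.0065  0.284 ]
jar_mid [405.3 247.4] 0.84 [ 0.5216 -0.1359  0.0822] [ 0.5251 -0.0967  0.284 ]
pills_mid [291.8 256.5] 0.46 [0.5154 0.0779 0.4767] [0.5077 0.0859 0.284 ]
tin_mid [287.9 169.8] 0.72 [0.647  0.0951 0.2881] [0.6476 0.0954 0.284 ]
door_push [422.8 211.8] 0.79 [ 0.5868 -0.1396  0.2212] [ 0.5832 -0.1251  0.284 ]
14.4 [0.435 0.064 0.364] [ 0.37 -0.04 -0.18]
```

View pics/t6.png

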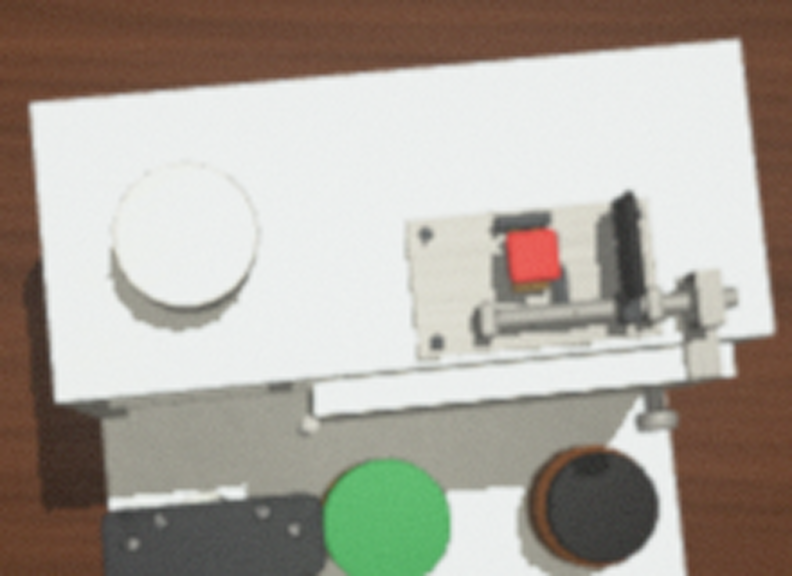

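The door is flush and the thumb-piece has moved from crop x 570 to 625, about 25 mm. The cap is back in its original place. A quick check of the cap's height, then I hand in.

```bash
python3 - <<'E'
from h import *
im,dp=read_camera("top")
z=w("top",(388.5,176),dp);zt=w("top",(350,150),dp);print(z,zt[2])
if z[2]-zt[2]>.0305: print(sign_off())
E
```

```text
[ 0.64076614 -0.06892067  0.28354967] 0.25048028645002973
the job is handed in; nothing more can be done
None
```

The medicine compartment is locked, and I handed the job in at about 14.4 s; `sign_off()` reports no verdict.

I pushed the door shut with the closed fingertips until the catch drew it in. I then pressed the plunger down about 8.5 mm and slid the fingers across, pushing the thumb-piece until the bolt stopped in the keeper. The arm finished clear of everything, with near-zero force readings.

Last checks:
- **Door:** it is flush, and its push point measured within about 4 mm of where a shut door should have it.
- **Bolt:** the thumb-piece moved about 25 mm of its 26 mm in the picture, and the bolt's end shows through the keeper. This agrees with the firm stop I felt, at about 16 N.
- **Plunger:** the cap's upper face reads 33 mm above the cabinet top, against 32 mm when fully up, so it sprang back behind the bolt.
- **Containers:** the tub, jar and tin look undisturbed. The pill bottle was hidden under the gripper in the last picture, but the tool never went low enough to touch it.

Two of the network's final readings were wrong. It placed the plunger cap off to one side, so I measured the cap by depth at its visible position instead. For the pill bottle it picked up the gripper, so that reading was not used.

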